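# Work the red masking plug out of its tube

## Robot

A 6-joint arm with a two-finger parallel gripper is mounted at the origin on the work surface. World frame = base frame: x ahead of the robot, y to its left, z up, the work surface at z = 0. Lengths are in m, angles in degrees, forces in N, time in s.
With the tool pointing down it reaches from about 0.25 to 0.725 m from the base axis. Payload 9.7 kg.
Tool frame: the origin (TCP) lies between the finger pads; the fingertips stand 19 mm ahead of it and the grasp point (between the pads) is the TCP; x points along the fingers, y is the direction in which the jaws open and shut, and the axes are right-handed (so a half turn about x gives the same grasp; the last joint's range is limited). The gripper opens to 85 mm and grips with 20 to 120 N. Pads are 22 mm wide; open, the fingers measure 114 mm over their backs; the gripper's body (76 mm by 85 mm) begins 54 mm behind the grasp point. The pads swing forward as they close: fully open they stand 13 mm farther back than shut.
Start: joints at [-69.672, 4.979, 10.078, 95.1, 0, 90], TCP at [0.191, -0.516, 0.25] pointing down, gripper open.
Joint ranges: [-179.16, 179.16], [-48.56, 103.87], [-65.8, 70.77], [-126.05, 130.52], [-82.76, 87.17], [-180, 180]. Speed limits (degrees/s): [127.2, 127.2, 147.25, 180, 180, 180].

## Interface

Orientations are given as [roll, pitch, yaw] about the fixed x, y, z axes, in that order (R = Rz(yaw) Ry(pitch) Rx(roll)).
In Python, from workcell import bot gives the robot as it stands. The module is installed in compiled form; this text tells all that it offers.
- The arm moves only by the shell command python3 -m handwheel 'ROWS' [FORCE]. ROWS is JSON, a list of rows, each a list of 7 numbers: the turn, a rotation vector about the tool's x, y, z in degrees, then the shift along the tool's x, y, z in m, then the closure, from -1 (fully open) to 1 (shut), so that 0 is half open. In form: [[ax, ay, az, dx, dy, dz, fingers], ...]. A call has 1 to 20 rows; each row is the pose to reach, as a shift and turn from the pose commanded when the call began, along the tool's axes at that moment; what a row does not reach only later rows make up. A row lasts 1/8 s, in which the tool goes at most 62.5 mm and 10.7 degrees, less where a joint would pass 70% of its speed; a pose out of reach is approached as far as the arm can. A call with a gripper value outside its range is refused whole. The fingers move at their own pace and stop on an object; FORCE is the grip in N (left out, the last holds). Time passes only in rows, so rows that repeat a pose let the fingers close. It gives the time, the measured TCP pose, the force and the opening at its end, in the units of the state.
- bot.get_obs(): the state, without advancing time (a new reading comes with each control period).
- bot.camera(name): name is "side" or "top"; returns a dict with "frame" (420x560x3 uint8, red, green, blue), "fx", "fy", "cx", "cy" (pixels), "k1" (the pictures are not rectified: a ray, as slopes to the right and down, at radius r is drawn at 1 + k1 r^2 times it, then the intrinsics apply), "R" (3x3) and "t" (3): a world point X has camera coordinates R X + t. Camera axes: x right, y down, z forward; pixel columns grow to the right and rows downward; lengths in m; the calibration is good to about 2 mm. A picture is of the moment at which its call begins. There is no depth.
- bot.job_done(): hands the job in, once; it reports no verdict.
Trained networks look in a picture, given as the dict that the camera call returned (one of the last four; its "shot" number tells which), for a name from the list of things; names that differ only in an ending like _2 or _b are one class to them, and where a whole thing is asked for, a point or a joint stands for the part that bears it (a point fixed in the world has none). Each returns a list of dicts, best first, with "conf" (0 to 1); they miss things now and then, are a little off and sometimes report something else, mostly with a low value. They report only what shows in the picture. A call takes as long as a camera call. They do not tell look-alikes from the thing itself.
- bot.look_for(name, picture): "bbox" ([left, top, width, height] as shares, 0 to 1, of the picture: columns of its width, rows of its height, round what is visible of it).
- bot.tip_of(name, picture): "centre" ([column, row] as shares, 0 to 1, of the picture: columns of its width, rows of its height: a listed point, or the origin of a listed thing).
The state is a dict: "time": time; "q": joint angles; "qd": joint speeds; "joint_efforts": joint torques, N m; "ee_pos": TCP position; "tcp_rot": TCP orientation; "wrist_force": force on the tool from outside, world axes, zero at the start; "torque": the same for the moment, N m; "opening": finger opening in m.
Only numpy, scipy, OpenCV 4.12 (cv2) and the standard library are available. Lean on these libraries where they do the work, as an engineer would, in place of code of your own. Each camera call takes 0.05 s, during which the arm holds its last target.

## Task

The red masking plug is stuck fast in its aluminium tube. Grip its bar, twist it back and forth some 20 degrees either side of where it started, and keep twisting as you ease it about half-way up; then draw it right out and put it in the yellow scrap tray. Leave the white plug seated in its own tube.

Things in the scene. Friction and masses are not known exactly. Their poses are not given: they have to be found in the camera images.
- red_plug: Red plug, 45 g, loose. Shank 32 mm dia, 24 mm long; flange 46 mm dia, 6 mm thick; on top a grip bar 44 mm long, 12 thick, 38 tall. Origin on the axis at the flange's underside: shank down to z = -24 mm, bar from z = 6 to 44 mm; x along the bar, y across it, z up. Starts fully home: flange on the tube's rim, bar along the post's x within 3 degrees.
- red_post: Fixed upright aluminium tube, 50 mm outside, 40 inside, rim at z = 100 mm, on a grey plate 100 x 100 x 12 mm. Origin: centre of the underside; x, y along the plate's edges. Sprung lips 4 to 12 mm below the rim pinch the shank: 12 to 22 N to pull straight, 0.2 to 0.35 N m to turn, less pull while turning. The plug stays where it is left until risen some 12 mm; it is clear of the rim at 24 mm.
- white_plug: A white plug of the same shape, with the same origin and axes, fully home in another, identical tube. Bystander: leave it in place.
- scrap_tray: Yellow open tray, 180 mm (x) x 160 mm (y), 35 mm high, walls and floor about 4 mm thick, empty, fixed to the table. Origin at the centre of its underside, z up. A blue two-part tray farther back is not meant.
There are look-alikes about, which are no part of the job. There is more than one size of the red_plug; the one meant has the size given above.

How it is judged (in metres and radians):
On the way, in this order (a step that is already met when the one before it is completed fails the run):
1. the red plug, still in its tube, is twisted at least 12 degrees from straight (straight: bar along the holder's x) (angle between the x axis of red_plug and the x axis of red_post, either way round above 0.21 rad and z of red_plug in the frame of red_post below 0.122 m and horizontal distance between red_plug and red_post below 0.008 m).
2. it is twisted back to within 8 degrees of straight, still in the tube (angle between the x axis of red_plug and the x axis of red_post, either way round below 0.14 rad and z of red_plug in the frame of red_post below 0.122 m and horizontal distance between red_plug and red_post below 0.008 m).
3. it is twisted at least 12 degrees from straight again, to either side, now raised by 4 to 22 mm in the tube (all of step 1 and z of red_plug in the frame of red_post above 0.104 m).
At the end, for the whole second after the job is handed in: The red plug lies or stands at rest in the yellow scrap tray (its origin inside the walls and less than 50 mm above the tray's underside), released; the white plug is within 10 mm of where it started, still in its tube (x of red_plug in the frame of scrap_tray between -0.088 and 0.088 m and y of red_plug in the frame of scrap_tray between -0.078 and 0.078 m and z of red_plug in the frame of scrap_tray below 0.05 m and linear speed of red_plug below 0.03 m/s and distance of white_plug from where it was at the start of the episode below 0.01 m); the robot touches nothing.
It fails at once if the white plug is pulled or pushed more than 10 mm from its seat (distance of white_plug from where it was at the start of the episode above 0.01 m).
It also fails if it takes over 42 s, if anything falls off the work surface, if the arm or the gripper's body presses on something with over 40 N, if the wrist force passes 120 N, or if a joint passes its speed limit or range.

## Working session

There is one attempt and no reset: what is moved stays moved. The work goes in short steps, Python scripts to look and compute and a shell command to move; the robot and the scene stay as the last step left them, time stands still between calls to the robot, and variables do not carry over. Pictures are saved under pics/ and viewed, and the job is handed in when it is done.

```bash
mkdir -p pics; ls; cat > h.py <<'E'
import numpy as np, cv2
from workcell import bot
def ray(c,px):
    p=np.array([[[float(px[0]),float(px[1])]]]);K=np.array([[c["fx"],0,c["cx"]],[0,c["fy"],c["cy"]],[0,0,1.]])
    s=cv2.undistortPoints(p,K,np.array([c["k1"],0,0,0,0.]))[0,0]
    R=np.array(c["R"]);t=np.array(c["t"])
    return -R.T@t, R.T@np.array([s[0],s[1],1])
def at_z(c,px,z):
    o,d=ray(c,px); return o+d*(z-o[2])/d[2]
def proj(c,X):
    R=np.array(c["R"]);t=np.array(c["t"]);K=np.array([[c["fx"],0,c["cx"]],[0,c["fy"],c["cy"]],[0,0,1.]])
    return cv2.projectPoints(np.array(X,float).reshape(-1,3),cv2.Rodrigues(R)[0],t,K,np.array([c["k1"],0,0,0,0.]))[0].reshape(-1,2)
def tri(c1,p1,c2,p2):
    o1,d1=ray(c1,p1);o2,d2=ray(c2,p2)
    s=np.linalg.lstsq(np.c_[d1,-d2],o2-o1,rcond=None)[0]
    a=o1+s[0]*d1;b=o2+s[1]*d2
    return (a+b)/2,np.linalg.norm(a-b)
E
python3 - <<'E'
from h import *
for n in("side","top"):
    c=bot.camera(n); cv2.imwrite(f"pics/{n}0.png",cv2.cvtColor(c["frame"],cv2.COLOR_RGB2BGR))
    print(n,c["fx"],c["k1"],-np.array(c["R"]).T@np.array(c["t"]))
    for k in("red_plug","white_plug","red_post","scrap_tray"):
        for f in(bot.look_for,bot.tip_of):
            for r in f(k,c):
                v=r.get("bbox",r.get("centre")); print(k,f.__name__,np.round(np.array(v)*([560,420]*(len(v)//2))).astype(int),round(r["conf"],2))
print(bot.get_obs())
E
```

```text
pics
side 452.8416436599011 0.018553026302168967 [0.01338159 0.52731846 0.57818841]
red_plug call [176 232  27  36] 0.91
red_plug call [120 313  22  30] 0.91
red_plug call [231 242  15  26] 0.82
red_plug call [190 258] 0.7
red_plug call [133 333] 0.61
red_plug call [239 265] 0.6
white_plug call [299 183  26  24] 0.96
white_plug call [309 203] 0.73
white_plug call [193 305] 0.21
red_post call [155 261  77  68] 0.94
red_post call [194 307] 0.82
scrap_tray call [323 156  94  57] 0.58
scrap_tray call [176 236  26  34] 0.41
scrap_tray call [368 190] 0.58
top 382.5900097866893 -0.0998671189231599 [ 0.4481361  -0.04189938  0.80968814]
red_plug call [221 214  18  20] 0.8
red_plug call [112 215  13  23] 0.78
red_plug call [147 212  24  26] 0.6
red_plug call [117 226] 0.8
red_plug call [227 224] 0.75
white_plug call [289 229  31  29] 0.65
white_plug call [396 181  83  91] 0.4
white_plug call [303 242] 0.95
red_post call [143 200  59  60] 0.56
red_post call [174 230] 0.56
scrap_tray call [397 181  82  91] 0.65
scrap_tray call [434 225] 0.8
scrap_tray call [177 232] 0.66
{'time': 0.9, 'q': array([-6.96741342e+01,  4.97979075e+00,  1.00786894e+01,  9.50979832e+01,
       -8.47794381e-04,  9.00007864e+01]), 'qd': array([-0.13081236,  0.02330444,  0.08923059,  0.0752476 ,  0.05010223,
       -0.04009648]), 'joint_efforts': array([ 1.17530893e-03, -5.20097172e+01,  4.64852500e+01,  1.58682469e-03,
        1.39641907e-04, -7.84758839e-06]), 'ee_pos': array([ 0.19104782, -0.51576503,  0.25027985]), 'tcp_rot': array([  47.19592669,   89.99875233, -112.47899391]), 'wrist_force': array([ 0.3628674 , -0.30965211,  0.31303888]), 'torque': array([-0.02602904,  0.03517939, -0.02499433]), 'opening': 0.08540241102682691}
```

View pics/side0.png

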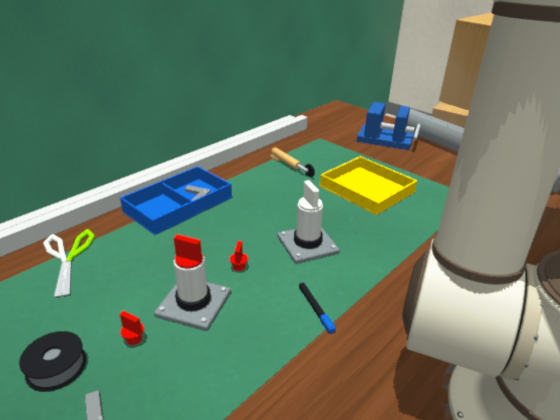

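View pics/top0.png

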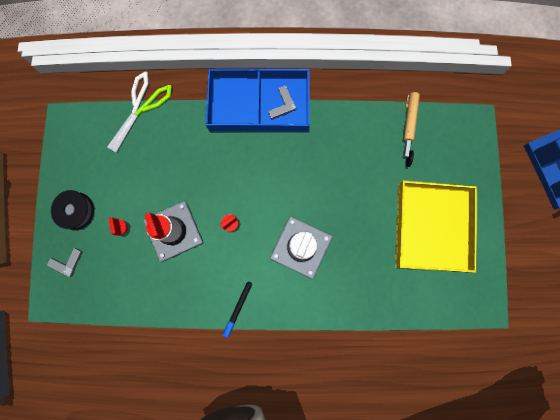

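Three red plugs show. In the side view they are at (188,250), in the tube, and at (132,328) and (239,257), which lie loose and are smaller. The one in the tube fits the description. I'll confirm it in enlarged crops.

```bash
python3 - <<'E'
from h import *
a=cv2.imread("pics/side0.png")[215:345,100:270];b=cv2.imread("pics/top0.png")[185:275,95:245]
cv2.imwrite("pics/cs.png",cv2.resize(a,None,fx=4.4,fy=4.4,interpolation=cv2.INTER_CUBIC))
cv2.imwrite("pics/ct.png",cv2.resize(b,None,fx=5,fy=5,interpolation=cv2.INTER_CUBIC))
E
```

```text
(no output)
```

View pics/cs.png

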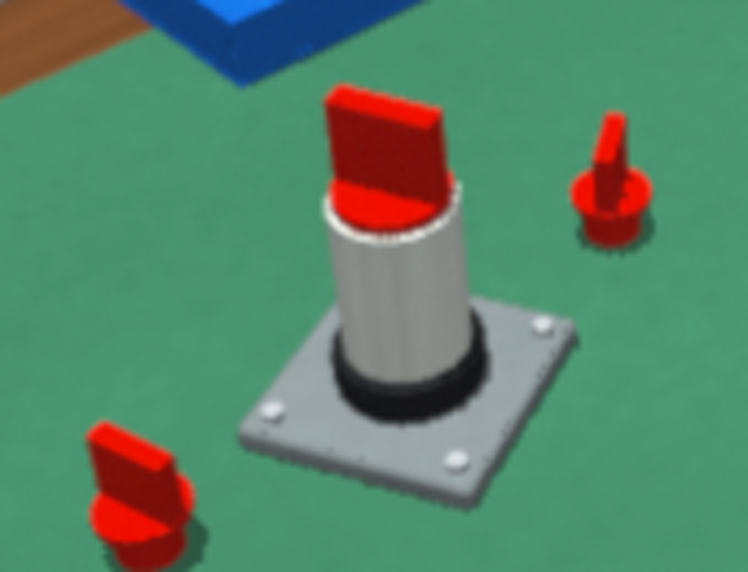

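View pics/ct.png

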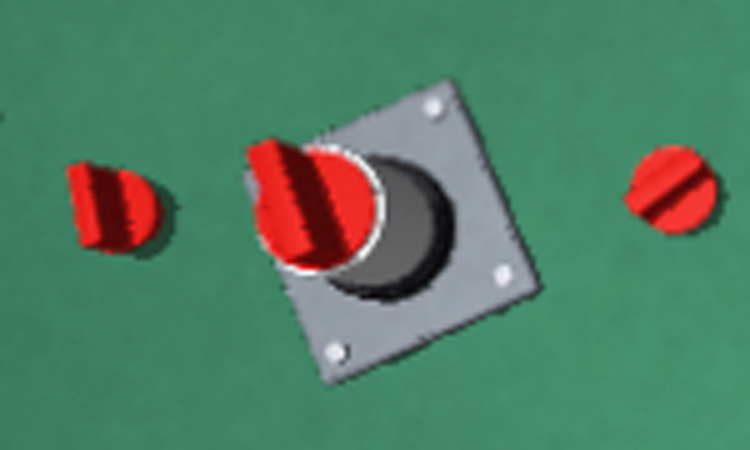

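The side crop shows the large plug seated in the tube, with its flange on the white rim at side px (188,265). The loose plugs at (132,328) and (239,257) are visibly smaller, so they are look-alikes. Next I'll measure the post's pose and overlay the model.

```bash
cat > m.py <<'E'
from h import *
from scipy.optimize import minimize
def plug(o,yaw):
    c,s=np.cos(yaw),np.sin(yaw);R=np.array([[c,-s,0],[s,c,0],[0,0,1]])
    t=np.linspace(0,2*np.pi,40,endpoint=False)
    fl=np.array([[.023*np.cos(a),.023*np.sin(a),z] for z in(0,.006) for a in t])
    bar=np.array([[x,y,z] for x in(-.022,.022) for y in(-.006,.006) for z in(.006,.044)])
    return fl@R.T+o,bar@R.T+o
def sil(c,o,yaw):
    S=4;m=np.zeros((420*S,560*S),np.uint8)
    for P in plug(o,yaw):
        h=cv2.convexHull(((proj(c,P)+.5)*S).astype(np.float32)); cv2.fillConvexPoly(m,h.astype(np.int32),255)
    return cv2.resize(m,(560,420),interpolation=cv2.INTER_AREA)/255.
def redmask(c,roi):
    f=c["frame"].astype(int);m=((f[...,0]>80)&(f[...,1]<f[...,0]*.45)&(f[...,2]<f[...,0]*.45)).astype(float)
    k=np.zeros_like(m);x0,y0,x1,y1=roi;k[y0:y1,x0:x1]=1
    return m*k
def fit(cs,x0,zf=None):
    # cs: list of (cam, mask); x=[x,y,z,yaw]
    def cost(v):
        z=zf if zf is not None else v[3]
        return sum(np.abs(sil(c,np.array([v[0],v[1],z]),v[2])-m).sum() for c,m in cs)
    n=len(x0);st=[.006,.006,.15,.006][:n]
    sim=np.array([x0]+[np.array(x0)+np.eye(n)[i]*st[i] for i in range(n)])
    return minimize(cost,x0,method="Nelder-Mead",options=dict(initial_simplex=sim,xatol=1e-4,fatol=.1))
E
python3 - <<'E'
from m import *
s=bot.camera("side");t=bot.camera("top")
C=[at_z(t,p,.012) for p in((185.4,201),(203.2,242.4),(161,261.6))]
print(np.round(C,4)); print("side",[round(np.linalg.norm(C[i+1]-C[i]),4) for i in(0,1)])
ctr=(C[0]+C[2])/2; e1=C[1]-C[0];e2=C[2]-C[1]
print("ctr",ctr,"yaws",np.degrees(np.arctan2(e1[1],e1[0])),np.degrees(np.arctan2(e2[1],e2[0])))
T=at_z(t,(159,226.6),.106);print("flange top",T)
ms=redmask(s,(168,225,210,275));mt=redmask(t,(140,205,175,245));print(ms.sum(),mt.sum())
P0=at_z(t,(159,226.6),.106)
for yaw in (np.arctan2(e1[1],e1[0]),):
  for cs,l in(([(s,ms),(t,mt)],"both"),([(t,mt)],"top"),([(s,ms)],"side")):
    r=fit(cs,[P0[0],P0[1],yaw],.100);print(l,np.round(r.x[:2],4),np.degrees(r.x[2]),r.fun)
    if l=="both":
      for c,n,roi in((s,"s",(140,215,240,335)),(t,"t",(120,190,220,270))):
        f=cv2.cvtColor(c["frame"],cv2.COLOR_RGB2BGR);k=5
        x0,y0,x1,y1=roi;g=cv2.resize(f[y0:y1,x0:x1],None,fx=k,fy=k)
        for P in plug(np.array([r.x[0],r.x[1],.1]),r.x[2]):
            h=cv2.convexHull(proj(c,P).astype(np.float32)).reshape(-1,2)
            cv2.polylines(g,[(((h-[x0,y0])+.5)*k).astype(np.int32)],True,(255,0,0),1)
        cv2.imwrite(f"pics/ov_{n}.png",g)
for k in("scrap_tray",):
  print(at_z(t,(434,225),0),[np.round(at_z(t,p,.035),3) for p in((398,181),(476,186),(476,272),(398,268))])
print("white",at_z(t,(303,242),.1))
E
```

```text
[[0.5757 0.171  0.012 ]
 [0.4882 0.1295 0.012 ]
 [0.4467 0.2177 0.012 ]]
side [np.float64(0.0968), np.float64(0.0975)]
ctr [0.51118541 0.19437173 0.012     ] yaws -154.61562879687364 115.15942400732634
flange top [0.51181667 0.19401851 0.106     ]
755.0 408.0
both [0.5135 0.1985] -165.16388642011663 254.76862745098038
top [0.5122 0.1978] -154.17960671203898 139.35294117647058
side [0.5175 0.1968] -168.62839290805854 83.68235294117646
[ 0.52995391 -0.36251861  0.        ] [array([ 0.618, -0.276,  0.035]), array([ 0.61 , -0.444,  0.035]), array([ 0.43 , -0.435,  0.035]), array([ 0.439, -0.271,  0.035])]
white [ 0.48643616 -0.07512657  0.1       ]
```

View pics/ov_s.png

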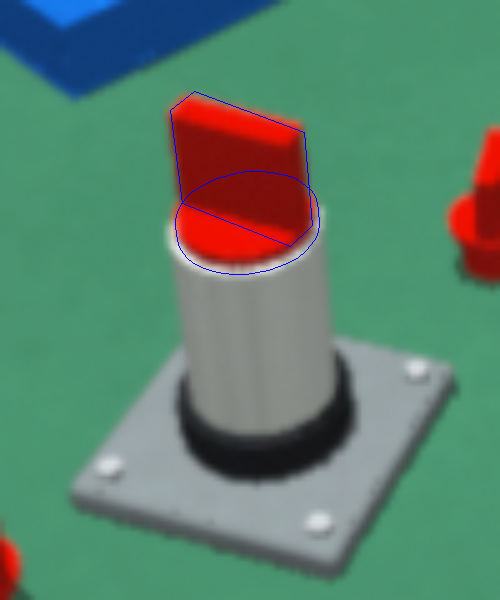

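View pics/ov_t.png

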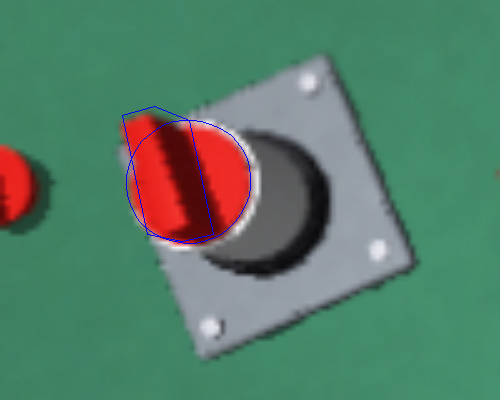

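```bash
python3 - <<'E'
from m import *
s=bot.camera("side");t=bot.camera("top")
ms=redmask(s,(168,225,210,275));mt=redmask(t,(140,205,175,245))
f=t["frame"];print(f[226,150:172].tolist())
for r in mt[208:240,143:174].astype(int): print("".join(".#"[v] for v in r))
for r in ms[230:272,170:208].astype(int): print("".join(".#"[v] for v in r))
E
```

```text
[[235, 37, 32], [236, 40, 36], [238, 44, 39], [235, 45, 40], [194, 25, 22], [105, 11, 10], [78, 7, 7], [78, 8, 8], [78, 9, 8], [78, 8, 8], [95, 10, 8], [140, 17, 14], [238, 43, 38], [238, 43, 38], [238, 44, 38], [238, 43, 38], [239, 43, 39], [239, 44, 40], [238, 43, 38], [214, 39, 35], [171, 156, 158], [227, 229, 231]]
...............................
...............................
...............................
...............................
...............................
.....###.......................
..######.......................
..#######.....##...............
..#######....########..........
..########....########.........
..########....##########.......
...#######....##########.......
...########....##########......
....#######....###########.....
....########....##########.....
....########....###########....
....########....###########....
...##########....##########....
...##########....##########....
...##########....##########....
...###########....#########....
...###########....#########....
....##########.....#######.....
....###########....#######.....
.....######
[... 1182 characters left out ...]
.....##########################......
......###########################.....
......###########################.....
.....############################.....
.....###########################......
.....###########################......
.....###########################......
......##########################......
......#########################.......
.......#######################........
........#####################.........
.........##################...........
..........###############.............
..............#######.................
......................................
......................................
......................................
......................................
```

Dark pixels in the top view were dropped, so I'll lower the threshold and refit.

```bash
sed -i 's/\[...,0\]>80/[...,0]>50/' m.py; python3 - <<'E'
from m import *
s=bot.camera("side");t=bot.camera("top")
ms=redmask(s,(168,225,210,275));mt=redmask(t,(140,205,175,245));print(ms.sum(),mt.sum())
for cs,l in(([(s,ms),(t,mt)],"both"),([(t,mt)],"top"),([(s,ms)],"side")):
  for y0 in(-155,-165):
    r=fit(cs,[.511,.195,np.radians(y0)],.100);print(l,np.round(r.x[:2],4),np.degrees(r.x[2]),r.fun)
# plate fit in both views: overlay
for c,n,roi in((s,"s",(140,215,240,335)),(t,"t",(120,190,220,270))):
    f=cv2.cvtColor(c["frame"],cv2.COLOR_RGB2BGR);k=5
    r=fit([(s,ms)] if n=="s" else [(t,mt)],[.511,.195,np.radians(-155)],.1)
    x0,y0,x1,y1=roi;g=cv2.resize(f[y0:y1,x0:x1],None,fx=k,fy=k)
    Ps=list(plug(np.array([r.x[0],r.x[1],.1]),r.x[2]))
    a=np.radians(25.3);R=np.array([[np.cos(a),-np.sin(a)],[np.sin(a),np.cos(a)]])
    q=np.array([[-1,-1],[1,-1],[1,1],[-1,1]])*.05@R.T+r.x[:2]
    Ps.append(np.c_[q,np.full(4,.012)])
    for P in Ps:
        h=cv2.convexHull(proj(c,P).astype(np.float32)).reshape(-1,2)
        cv2.polylines(g,[(((h-[x0,y0])+.5)*k).astype(np.int32)],True,(255,0,0),1)
    cv2.imwrite(f"pics/ov2_{n}.png",g)
E
```

```text
755.0 488.0
both [0.5134 0.1984] -162.6310772879708 174.6156862745098
both [0.5133 0.1985] -162.2771416149456 175.49803921568628
top [0.512  0.1977] -159.00958615532534 57.0392156862745
top [0.5119 0.1979] -161.47088090664724 56.588235294117645
side [0.5178 0.197 ] -168.2334880678853 82.09019607843138
side [0.5179 0.1967] -167.28862174391722 82.34901960784315
```

View pics/ov2_s.png

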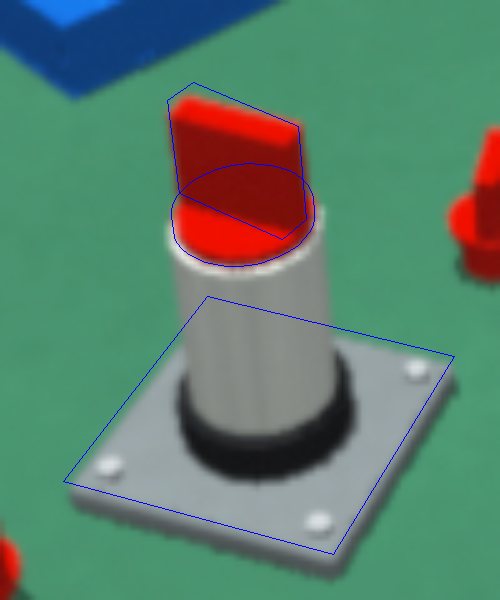

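View pics/ov2_t.png

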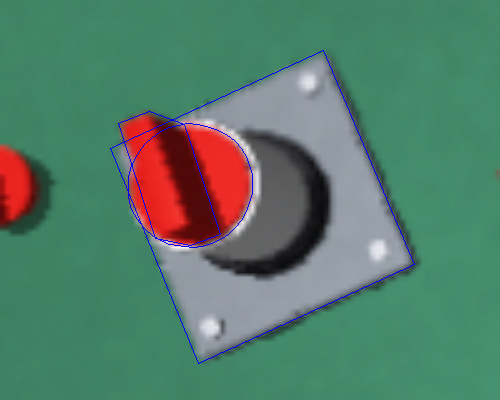

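```bash
python3 - <<'E'
from m import *
s=bot.camera("side");t=bot.camera("top")
C=[at_z(s,p,.012) for p in((154,313),(206.5,327.2),(230.8,289))]
print(np.round(C,4),[np.linalg.norm(C[i+1]-C[i]) for i in(0,1)],(C[0]+C[2])/2)
for i in (0,1):
  e=C[i+1]-C[i];print(np.degrees(np.arctan2(e[1],e[0])))
# rim ellipse centres (z=.1): side rim crop x168-325, y ~?; bar-top centre triangulation
print("rim top view",at_z(t,(120+190/5-.1,190+184/5-.1),.1))
# bar top-face centre
pt=(120+(122+152+190+160)/4/5,190+(127+115+228+238)/4/5)
ps=(140+(172+187+298+283)/4/5,215+(107+97+128+143)/4/5)
print("bar top",pt,ps,tri(t,pt,s,ps),at_z(t,pt,.144),at_z(s,ps,.144))
# scale + pixel-shift fit
import m
from scipy.optimize import minimize
for c,mask,n in((s,redmask(s,(168,225,210,275)),"s"),(t,redmask(t,(140,205,175,245)),"t")):
  def silk(v):
    S=4;M=np.zeros((420*S,560*S),np.uint8);o=np.array([v[0],v[1],.1])
    for P in plug(np.zeros(3),v[2]):
        h=cv2.convexHull(((proj(c,P*v[3]+o)+.5)*S).astype(np.float32));cv2.fillConvexPoly(M,h.astype(np.int32),255)
    return cv2.resize(M,(560,420),interpolation=cv2.INTER_AREA)/255.
  x0=np.array([.512,.196,np.radians(-155),.95]);sim=np.vstack([x0,x0+np.diag([.006,.006,.15,.06])])
  r=minimize(lambda v:np.abs(silk(v)-mask).sum(),x0,method="Nelder-Mead",options=dict(initial_simplex=sim))
  print(n,np.round(r.x,4),np.degrees(r.x[2]),r.fun)
E
```

```text
[[0.5354 0.2643 0.012 ]
 [0.4478 0.2229 0.012 ]
 [0.4872 0.1354 0.012 ]] [np.float64(0.09696688696882136), np.float64(0.09602106573065375)] [0.51129302 0.19984314 0.012     ]
-154.71846178629372
-65.77176164971412
rim top view [0.51214556 0.19814554 0.1       ]
bar top (151.2, 225.4) (187.0, 238.75) (array([0.51180139, 0.1972107 , 0.14356934]), np.float64(0.003931891536789474)) [0.51034579 0.19555564 0.144     ] [0.51334288 0.1983833  0.144     ]
s [ 0.5171  0.1971 -2.7866  0.9341] -159.6589801676325 29.980392156862745
t [ 0.5121  0.1978 -2.7526  0.9507] -157.71036296769947 23.29019607843137
```

```bash
cat >> h.py <<'E'
from scipy.spatial.transform import Rotation as Ro
def goto(p,yaw):
    """tool down, tool y along world yaw; prints shift & turn"""
    o=bot.get_obs();R0=Ro.from_euler("xyz",o["tcp_rot"],degrees=True)
    y=np.array([np.cos(np.radians(yaw)),np.sin(np.radians(yaw)),0]);x=np.array([0,0,-1.]);z=np.cross(x,y)
    R1=Ro.from_matrix(np.c_[x,y,z])
    M=R0.as_matrix();print("t",o["time"],"pos",np.round(o["ee_pos"],4),"yawY",np.round(np.degrees(np.arctan2(M[1,1],M[0,1])),2),"down",np.round(M[:,0],4),"q",np.round(o["q"],1),"F",np.round(o["wrist_force"],1),"T",np.round(o["torque"],2),"open",round(o["opening"],4))
    print("turn",np.round((R0.inv()*R1).as_rotvec(degrees=True),2),"shift",np.round(R0.inv().apply(np.array(p)-o["ee_pos"]),4))
E
python3 - <<'E'
from h import *
goto([.512,.1975,.20],113)
goto([.512,.1975,.20],-67)
E
```

```text
t 1.3 pos [ 0.1911 -0.5157  0.2503] yawY -69.67 down [ 0. -0. -1.] q [-69.7   5.   10.1  95.1  -0.   90. ] F [0.1 0.1 0.4] T [ 0.02 -0.    0.07] open 0.0856
turn [177.33  -0.    -0.  ] shift [ 0.0503 -0.5573 -0.5487]
t 1.3 pos [ 0.1911 -0.5157  0.2503] yawY -69.67 down [ 0. -0. -1.] q [-69.7   5.   10.1  95.1  -0.   90. ] F [0.1 0.1 0.4] T [ 0.02 -0.    0.07] open 0.0856
turn [-2.67  0.   -0.  ] shift [ 0.0503 -0.5573 -0.5487]
```

```bash
python3 -m handwheel '[[8,0,0,0.01,-0.05,-0.05,-0.2]]'; python3 -c "
from h import *
goto([.512,.1975,.20],113);goto([.512,.1975,.20],-67)"
```

```text
time: 1.42
ee_pos: [0.2165, -0.4609, 0.2405]
tcp_rot: [-55.6, 90.0, 136.4]
wrist_force: [0.6, 0.1, 0.0]
opening: 0.0697
t 1.425 pos [ 0.2165 -0.4609  0.2405] yawY -77.99 down [-5.e-04  5.e-04 -1.e+00] q [-64.8  -0.8   3.   93.9  -0.  103.2] F [0.6 0.1 0. ] T [ 0.04 -0.13 -0.02] open 0.0697
turn [ 1.6901e+02  5.0000e-02 -3.0000e-02] shift [ 0.0406 -0.5825 -0.4261]
t 1.425 pos [ 0.2165 -0.4609  0.2405] yawY -77.99 down [-5.e-04  5.e-04 -1.e+00] q [-64.8  -0.8   3.   93.9  -0.  103.2] F [0.6 0.1 0. ] T [ 0.04 -0.13 -0.02] open 0.0697
turn [-10.99   0.02   0.03] shift [ 0.0406 -0.5825 -0.4261]
```

```bash
python3 -m handwheel '[[-105,0,0,0,-0.58,-0.425,-0.2],[-105,0,0,0,-0.58,-0.425,-0.2],[-105,0,0,0,-0.58,-0.425,-0.2],[-105,0,0,0,-0.58,-0.425,-0.2],[-105,0,0,0,-0.58,-0.425,-0.2],[-105,0,0,0,-0.58,-0.425,-0.2],[-105,0,0,0,-0.58,-0.425,-0.2],[-105,0,0,0,-0.58,-0.425,-0.2],[-105,0,0,0,-0.58,-0.425,-0.2],[-105,0,0,0,-0.58,-0.425,-0.2],[-105,0,0,0,-0.58,-0.425,-0.2]]'; python3 -c "
from h import *
goto([.512,.1975,.20],113)"
```

```text
time: 2.8
ee_pos: [0.496, 0.1712, 0.2417]
tcp_rot: [67.2, 90.0, 4.7]
wrist_force: [1.0, -0.5, -0.1]
opening: 0.0508
t 2.8 pos [0.496  0.1712 0.2417] yawY 27.47 down [ 7.e-04  1.e-04 -1.e+00] q [19.1  1.3  5.3 93.9 -0.  81.6] F [ 1.  -0.5 -0.1] T [-0.03 -0.08 -0.02] open 0.0508
turn [-8.553e+01  4.000e-02 -2.000e-02] shift [ 0.0417  0.0263 -0.0159]
```

```bash
python3 -m handwheel '[[-86,0,0,0.02,0.02,-0.012,-0.2],[-86,0,0,0.02,0.02,-0.012,-0.2],[-86,0,0,0.02,0.02,-0.012,-0.2],[-86,0,0,0.02,0.02,-0.012,-0.2],[-86,0,0,0.02,0.02,-0.012,-0.2],[-86,0,0,0.02,0.02,-0.012,-0.2],[-86,0,0,0.02,0.02,-0.012,-0.2],[-86,0,0,0.02,0.02,-0.012,-0.2],[-86,0,0,0.02,0.02,-0.012,-0.2],[-86,0,0,0.02,0.02,-0.012,-0.2]]'; python3 -c "
from h import *
goto([.512,.1975,.20],113)"
```

```text
time: 4.05
ee_pos: [0.5077, 0.1889, 0.2216]
tcp_rot: [-96.8, 90.0, -73.7]
wrist_force: [0.2, -0.1, 0.9]
opening: 0.0511
t 4.05 pos [0.5077 0.1889 0.2216] yawY 113.09 down [ 0. -0. -1.] q [20.4  3.3  5.1 91.8 -0.  -2.7] F [ 0.2 -0.1  0.9] T [0.03 0.05 0.02] open 0.0511
turn [ 0.09 -0.    0.  ] shift [0.0216 0.0063 0.0073]
```

```bash
python3 -m handwheel '[[0,0,0,0.045,0.0063,0.0073,-0.2],[0,0,0,0.045,0.0063,0.0073,-0.2]]'; python3 - <<'E'
from h import *
goto([.512,.1975,.128],113)
for n,roi in(("side",(120,150,270,300)),("top",(100,150,250,280))):
    c=bot.camera(n);x0,y0,x1,y1=roi;g=cv2.cvtColor(c["frame"][y0:y1,x0:x1],cv2.COLOR_RGB2BGR)
    cv2.imwrite(f"pics/pre_{n}.png",cv2.resize(g,None,fx=4,fy=4,interpolation=cv2.INTER_CUBIC))
E
```

```text
time: 4.3
ee_pos: [0.5106, 0.1972, 0.1736]
tcp_rot: [177.5, 89.7, -159.3]
wrist_force: [-0.4, -0.9, 0.0]
opening: 0.0512
t 4.3 pos [0.5106 0.1972 0.1736] yawY 113.21 down [-0.0051 -0.0019 -1.    ] q [21.1  4.   0.6 86.9  0.  -2.1] F [-0.4 -0.9  0. ] T [-0.03  0.05  0.06] open 0.0512
turn [ 0.21 -0.31 -0.01] shift [ 0.0456 -0.0003  0.0017]
```

View pics/pre_side.png

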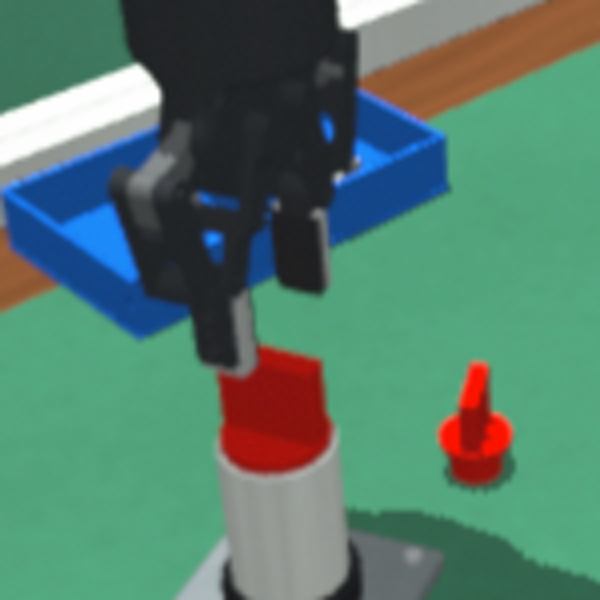

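View pics/pre_top.png

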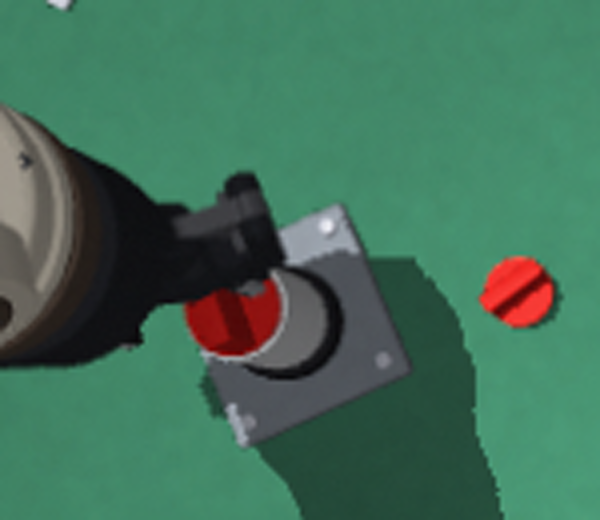

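```bash
python3 - <<'E'
from h import *
s=bot.camera("side");t=bot.camera("top")
e=np.array([.512,.1972,.1736]);d=np.array([np.cos(np.radians(113)),np.sin(np.radians(113)),0])
for z in(-.019,-.01,0,.01):
  P=np.array([e+[0,0,z]+k*d for k in(-.0255,.0255)])
  print(z,np.round((proj(s,P)-[120,150])*4),np.round((proj(t,P)-[100,150])*4))
E
```

```text
-0.019 [[302. 299.]
 [236. 370.]] [[247. 273.]
 [140. 317.]]
-0.01 [[300. 281.]
 [234. 351.]] [[240. 271.]
 [132. 316.]]
0 [[298. 260.]
 [231. 330.]] [[232. 268.]
 [123. 314.]]
0.01 [[296. 239.]
 [229. 308.]] [[225. 265.]
 [113. 311.]]
```

```bash
python3 -m handwheel '[[0,0,0,0.022,0,0.001,-0.2],[0,0,0,0.044,0,0.001,-0.2],[0,0,0,0.044,0,0.001,-0.2]]'; python3 -c "
from h import *
goto([.512,.1975,.128],113)"
```

```text
time: 4.88
ee_pos: [0.5126, 0.1977, 0.1325]
tcp_rot: [178.6, 89.9, -158.1]
wrist_force: [-0.0, 0.1, 0.6]
opening: 0.0512
t 4.875 pos [0.5126 0.1977 0.1325] yawY 113.29 down [-9.e-04 -4.e-04 -1.e+00] q [21.1  4.2 -3.7 82.1 -0.  -2.2] F [-0.   0.1  0.6] T [ 0.03  0.03 -0.04] open 0.0512
turn [ 0.29 -0.05 -0.  ] shift [ 0.0045  0.0001 -0.0006]
```

```bash
python3 -m handwheel '[[0,0,0,0.003,0,0,0.2],[0,0,0,0.003,0,0,0.4],[0,0,0,0.003,0,0,0.6],[0,0,0,0.003,0,0,1],[0,0,0,0.003,0,0,1],[0,0,0,0.003,0,0,1]]' 80; python3 -c "
from h import *
goto([.512,.1975,.128],113)"
```

```text
time: 5.62
ee_pos: [0.5131, 0.198, 0.1303]
tcp_rot: [-2.0, 89.9, 21.4]
wrist_force: [-0.7, 0.1, 5.7]
opening: 0.0105
t 5.625 pos [0.5131 0.198  0.1303] yawY 113.33 down [ 1.1e-03  4.0e-04 -1.0e+00] q [21.1  4.2 -4.  81.7  0.  -2.2] F [-0.7  0.1  5.7] T [-0.12  0.16 -0.03] open 0.0105
turn [0.33 0.07 0.  ] shift [ 0.0023 -0.     -0.0013]
```

```bash
python3 -m handwheel '[[6,0,0,0,0,0,1],[12,0,0,0,0,0,1],[18,0,0,0,0,0,1],[21,0,0,0,0,0,1],[21,0,0,0,0,0,1]]'; python3 - <<'E'
from h import *
goto([.513,.198,.130],113)
for n,roi in(("side",(120,150,270,300)),("top",(100,150,250,280))):
    c=bot.camera(n);x0,y0,x1,y1=roi;g=cv2.cvtColor(c["frame"][y0:y1,x0:x1],cv2.COLOR_RGB2BGR)
    cv2.imwrite(f"pics/tw_{n}.png",cv2.resize(g,None,fx=4,fy=4,interpolation=cv2.INTER_CUBIC))
E
```

```text
time: 6.25
ee_pos: [0.5132, 0.198, 0.1303]
tcp_rot: [12.2, 89.9, 14.5]
wrist_force: [-0.3, 0.3, 5.3]
opening: 0.0108
t 6.25 pos [0.5132 0.198  0.1303] yawY 92.29 down [ 1.3e-03  3.0e-04 -1.0e+00] q [21.1  4.2 -4.  81.7 -0.  18.8] F [-0.3  0.3  5.3] T [-0.08  0.11 -0.03] open 0.0108
turn [-20.71   0.07  -0.  ] shift [ 0.0003 -0.     -0.0002]
```

View pics/tw_side.png

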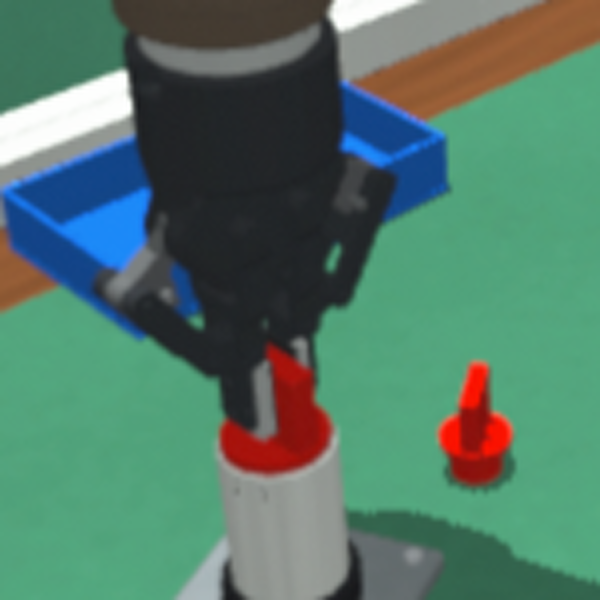

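View pics/tw_top.png

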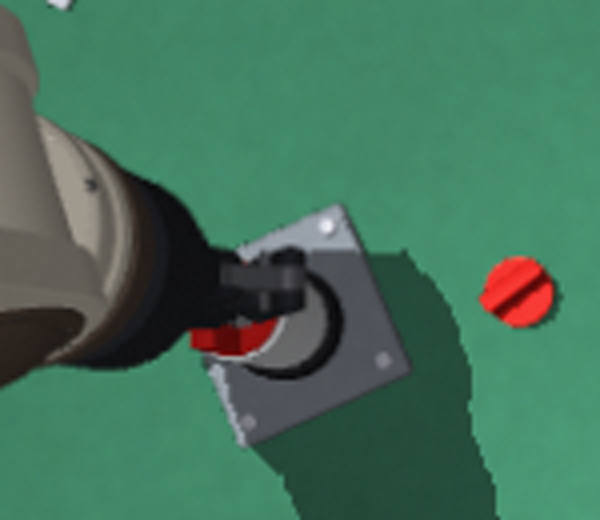

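```bash
python3 -m handwheel '[[-7,0,0,0,0,0,1],[-14,0,0,0,0,0,1],[-21,0,0,0,0,0,1],[-22,0,0,0,0,0,1],[-22,0,0,0,0,0,1],[-28,0,0,-0.001,0,0,1],[-34,0,0,-0.002,0,0,1],[-40,0,0,-0.004,0,0,1],[-43,0,0,-0.005,0,0,1],[-37,0,0,-0.006,0,0,1],[-31,0,0,-0.007,0,0,1],[-25,0,0,-0.008,0,0,1],[-19,0,0,-0.009,0,0,1],[-13,0,0,-0.009,0,0,1],[-7,0,0,-0.010,0,0,1],[0,0,0,-0.010,0,0,1],[0,0,0,-0.010,0,0,1]]'; python3 - <<'E'
from h import *
goto([.513,.198,.130],113)
for n,roi in(("side",(120,150,270,300)),("top",(100,150,250,280))):
    c=bot.camera(n);x0,y0,x1,y1=roi;g=cv2.cvtColor(c["frame"][y0:y1,x0:x1],cv2.COLOR_RGB2BGR)
    cv2.imwrite(f"pics/tx_{n}.png",cv2.resize(g,None,fx=4,fy=4,interpolation=cv2.INTER_CUBIC))
E
```

```text
time: 8.48
ee_pos: [0.5127, 0.1978, 0.1389]
tcp_rot: [-153.6, 89.9, -151.3]
wrist_force: [0.2, -1.3, -3.7]
opening: 0.0113
t 8.475 pos [0.5127 0.1978 0.1389] yawY 92.36 down [-8.e-04 -4.e-04 -1.e+00] q [21.1  4.2 -3.1 82.8 -0.  18.7] F [ 0.2 -1.3 -3.7] T [-0.06 -0.21 -0.17] open 0.0113
turn [-2.064e+01 -5.000e-02  1.000e-02] shift [0.0089 0.0002 0.0003]
```

View pics/tx_side.png

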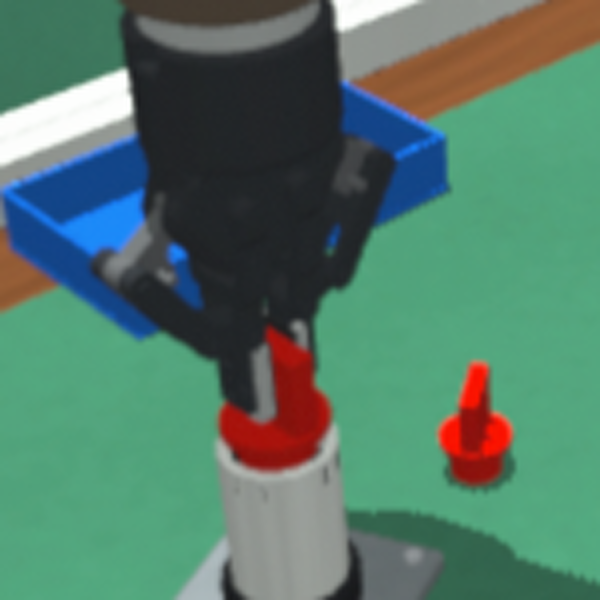

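The plug has followed the gripper: it is raised about 8 mm and turned, with the flange clear of the rim at crop (275,430). I'll swing it once more up to half-way, then draw it out.

```bash
python3 -m handwheel '[[-7,0,0,-0.001,0,0,1],[-14,0,0,-0.002,0,0,1],[-21,0,0,-0.002,0,0,1],[-28,0,0,-0.003,0,0,1],[-35,0,0,-0.003,0,0,1],[-41,0,0,-0.004,0,0,1],[-35,0,0,-0.005,0,0,1],[-28,0,0,-0.007,0,0,1],[-21,0,0,-0.012,0,0,1],[-21,0,0,-0.020,0,0,1],[-21,0,0,-0.030,0,0,1],[-21,0,0,-0.060,0,0,1],[-21,0,0,-0.100,0,0,1],[-21,0,0,-0.100,0,0,1]]'; python3 - <<'E'
from h import *
goto([.525,-.357,.23],113)
for n in("side","top"):
    c=bot.camera(n);cv2.imwrite(f"pics/out_{n}.png",cv2.cvtColor(c["frame"],cv2.COLOR_RGB2BGR))
E
```

```text
time: 10.32
ee_pos: [0.5139, 0.1983, 0.2439]
tcp_rot: [-2.1, 89.6, 21.4]
wrist_force: [-0.7, -0.2, -0.5]
opening: 0.011
t 10.325 pos [0.5139 0.1983 0.2439] yawY 113.47 down [ 0.006   0.0023 -1.    ] q [21.1  4.6  9.  94.   0.  -2.4] F [-0.7 -0.2 -0.5] T [-0.01  0.01  0.02] open 0.011
turn [0.47 0.37 0.01] shift [ 0.0126 -0.5138 -0.2111]
```

View pics/out_side.png

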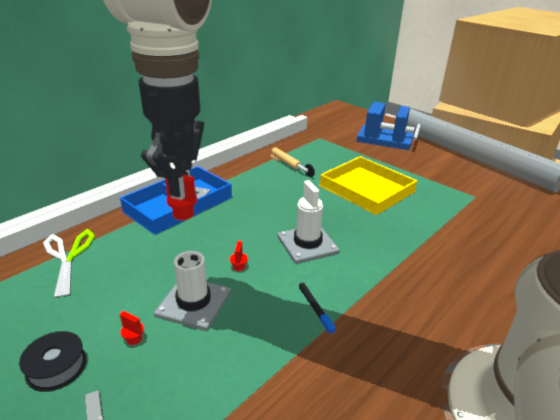

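The plug is out and held at px (182,200), and the red tube at (190,270) is empty. I'm carrying it to the yellow tray; the shank's underside is about 0.19 m up, well above the white plug's top at 0.144 m.

```bash
python3 -m handwheel '[[0,0,0,0,-0.514,-0.211,1],[0,0,0,0,-0.514,-0.211,1],[0,0,0,0,-0.514,-0.211,1],[0,0,0,0,-0.514,-0.211,1],[0,0,0,0,-0.514,-0.211,1],[0,0,0,0,-0.514,-0.211,1],[0,0,0,0,-0.514,-0.211,1],[0,0,0,0,-0.514,-0.211,1],[0,0,0,0,-0.514,-0.211,1],[0,0,0,0,-0.514,-0.211,1],[0,0,0,0,-0.514,-0.211,1],[0,0,0,0,-0.514,-0.211,1]]'; python3 - <<'E'
from h import *
goto([.525,-.357,.063],113)
for n in("side","top"):
    c=bot.camera(n);cv2.imwrite(f"pics/tr_{n}.png",cv2.cvtColor(c["frame"],cv2.COLOR_RGB2BGR))
E
```

```text
time: 11.92
ee_pos: [0.5228, -0.3563, 0.2396]
tcp_rot: [81.1, 90.0, 104.5]
wrist_force: [-0.4, -0.5, -0.2]
opening: 0.0112
t 11.925 pos [ 0.5228 -0.3563  0.2396] yawY 113.43 down [-1.e-04  2.e-04 -1.e+00] q [-34.3  16.6  22.3  95.7   0.  -57.7] F [-0.4 -0.5 -0.2] T [-0.01 -0.   -0.03] open 0.0112
turn [ 0.43  0.   -0.01] shift [ 0.1766 -0.0015  0.0017]
```

View pics/tr_side.png

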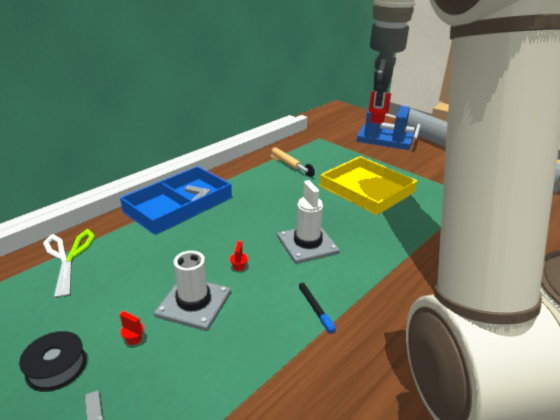

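View pics/tr_top.png

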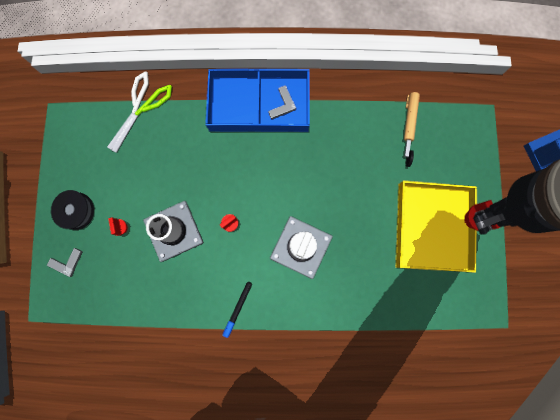

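The plug is held above the tray at top px (478,216), which fits its height of about 0.2 m. The white plug is still seated at top px (303,242). Now lowering.

```bash
python3 -m handwheel '[[0,0,0,0.06,0,0,1],[0,0,0,0.12,0,0,1],[0,0,0,0.15,0,0,1],[0,0,0,0.165,0,0,1],[0,0,0,0.174,0,0,1],[0,0,0,0.176,0,0,1],[0,0,0,0.176,0,0,1]]'; python3 -c "
from h import *
goto([.525,-.357,.06],113)"
```

```text
time: 12.9
ee_pos: [0.5232, -0.3579, 0.0647]
tcp_rot: [-57.4, 89.9, -34.1]
wrist_force: [0.3, 0.1, -0.0]
opening: 0.011
t 12.9 pos [ 0.5232 -0.3579  0.0647] yawY 113.33 down [ 1.4e-03 -9.0e-04 -1.0e+00] q [-34.4  16.7   3.   76.2   0.  -57.7] F [ 0.3  0.1 -0. ] T [ 0.06 -0.05 -0.05] open 0.011
turn [0.33 0.05 0.08] shift [0.0047 0.0001 0.002 ]
```

```bash
python3 -m handwheel '[[0,0,0,0.003,0,0,1],[0,0,0,0.005,0,0,1],[0,0,0,0.005,0,0,1]]'; python3 -m handwheel '[[0,0,0,0,0,0,0.6],[0,0,0,0,0,0,0.3],[0,0,0,0,0,0,0],[0,0,0,0,0,0,0],[0,0,0,-0.02,0,0,0],[0,0,0,-0.06,0,0,0],[0,0,0,-0.12,0,0,0],[0,0,0,-0.18,0,0,0],[0,0,0,-0.18,0,0,0]]'; python3 - <<'E'
from h import *
goto([.525,-.357,.06],113)
for n in("side","top"):
    c=bot.camera(n);cv2.imwrite(f"pics/en_{n}.png",cv2.cvtColor(c["frame"],cv2.COLOR_RGB2BGR))
E
```

```text
time: 13.28
ee_pos: [0.5226, -0.3576, 0.0585]
tcp_rot: [139.8, 90.0, 163.1]
wrist_force: [0.3, 0.5, -0.6]
opening: 0.0109
time: 14.4
ee_pos: [0.5238, -0.3584, 0.2462]
tcp_rot: [-57.8, 89.4, -34.5]
wrist_force: [0.5, -0.1, 0.1]
opening: 0.0429
t 14.4 pos [ 0.5238 -0.3584  0.2462] yawY 113.32 down [ 0.0085 -0.0059 -0.9999] q [-34.4  16.4  22.8  95.8  -0.  -57.7] F [ 0.5 -0.1  0.1] T [-0.06 -0.   -0.05] open 0.0429
turn [0.33 0.32 0.5 ] shift [0.1862 0.0025 0.0006]
```

View pics/en_side.png

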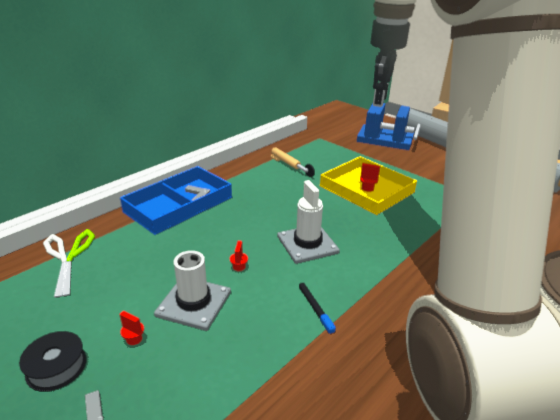

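View pics/en_top.png

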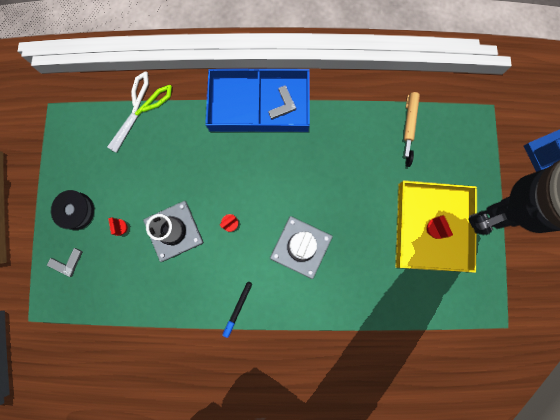

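The plug stands in the yellow tray at side px (370,178) and top px (438,228). The gripper is clear, and the white plug is unmoved at top px (303,242). Handing in.

```bash
python3 -m handwheel '[[0,0,0,0,0,0,0],[0,0,0,0,0,0,0],[0,0,0,0,0,0,0]]'; python3 -c "
from h import *
print(bot.job_done())"
```

```text
time: 14.88
ee_pos: [0.5224, -0.3574, 0.2377]
tcp_rot: [122.0, 89.9, 145.3]
wrist_force: [-0.2, -1.0, 0.6]
opening: 0.0427
the job is handed in; nothing more can be done
None
```

The red plug is out of its tube and standing in the yellow scrap tray. I handed the job in at about 14.9 s of the 42 s; no verdict is reported.

**What I did:** I gripped the bar at 80 N and twisted it about 21° one way. I brought it back to straight, then kept twisting about 20° either side while easing it up roughly half-way. Then I drew it out, carried it over and set it down in the tray.

**Last checks:**
- The final pictures show the plug upright near the middle of the tray, released, with the gripper about 0.18 m above it.
- The white plug appears at the same pixels as at the start, still in its tube.
- The largest wrist force I read at the end of a move was about 6 N.

**Checks that disagreed:**
- **Plug size:** fitting its outline gave about 0.94 of the stated size, and the grip opening read about 11 mm on the 12 mm bar. I put this down to pixel edges and calibration. It was the only red plug in a tube, and the loose ones were clearly smaller.
- **Bar angle:** the outline fit gave 20 to 22° against 25° for the post's plate, so I gripped at about 23°.
- **Calibration:** the two cameras differed by up to about 5 mm on the plug's position, more than the stated 2 mm. The grip still closed with almost no side force.

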